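# Weigh a dressing jar: seat the pan, tare, load

## Robot

A 6-joint arm with a two-finger parallel gripper is mounted at the origin on the work surface. World frame = base frame: x ahead of the robot, y to its left, z up, the work surface at z = 0. Lengths are in m, angles in degrees, forces in N, time in s.
With the tool pointing down it reaches from about 0.3 to 0.75 m from the base axis. Payload 8.5 kg.
Tool frame: the origin (TCP) lies midway between the tips of the shut fingers; the grasp point (between the pads) lies 19 mm behind it; z points along the fingers, y is the direction in which the jaws open and shut (so a half turn about z gives the same grasp; the last joint's range is limited). The gripper opens to 85 mm and grips with 20 to 120 N. Pads are 22 mm wide; open, the fingers measure 114 mm over their backs; the gripper's body (76 mm by 85 mm) begins 54 mm behind the grasp point. The pads swing forward as they close: fully open they stand 13 mm farther back than shut.
Start: joints at [-78.799, 21.807, 74.336, -0, 83.858, -12.336], TCP at [0.22, -0.504, 0.231] pointing down, gripper open.
Joint ranges: [-178.18, 178.18], [-50.72, 133.34], [12.68, 142.11], [-81.47, 261.47], [9.98, 163.14], [-165.26, 165.26]. Speed limits (degrees/s): [136.94, 136.94, 180, 180, 180, 180].

## Interface

Orientations are given as a 3x3 rotation matrix whose columns are the frame's x, y, z axes.
In Python, from rig import env, viewer, ticket gives the robot as it stands. The module is installed in compiled form; this text tells all that it offers.
- The arm moves only by the shell command python3 -m pendant 'ROWS' [FORCE]. ROWS is JSON, a list of rows, each a list of 3 entries, a list of its own where there are three numbers: the shift along the world's x, y, z in mm, then the turn about the world's z in rad, then the opening, from -1 (shut) to 1 (fully open). A call has 1 to 12 rows; each row shifts and turns the pose as measured when the row begins; what a row does not reach is not made up. A row lasts 1/8 s, in which the tool goes at most 62.5 mm and 10.7 degrees, less where a joint would pass 70% of its speed; a pose out of reach is approached as far as the arm can. A call with a gripper value outside its range is refused whole. The fingers move at their own pace and stop on an object; FORCE is the grip in N (left out, the last holds). Time passes only in rows, so rows that do not move let the fingers close. It gives the time, the measured TCP pose, the force and the opening at its end, in the units of the state.
- env.observe(): the state, without advancing time (a new reading comes with each control period).
- viewer.get_image(name): name is "scene" or "side" or "wrist"; returns (picture, depth): 384x512x3 uint8, red, green, blue; 384x512 float32, m along the optical axis (not along the pixel's ray), 0 where there is no reading.
- viewer.camera_params(name): a dict with "fx", "fy", "cx", "cy" (pixels), "D" ([k1, k2, p1, p2, k3] as OpenCV has them; the pictures are not rectified), "rvec" (rotation vector, rad) and "tvec" (3), from world to camera coordinates, as OpenCV has them; the wrist camera has in their place "T_tool_cam" (4x4, takes a point from camera to tool coordinates, whose origin is the TCP and whose axes are the flange's). Camera axes: x right, y down, z forward; pixel columns grow to the right and rows downward; lengths in m; the calibration is good to about 2 mm. A picture is of the moment at which its call begins: read the wrist's pose just before it. camera_params takes no time and is no camera call.
- ticket.close_job(): hands the job in, once; it reports no verdict.
The state is a dict: "time_s": time; "q": joint angles; "qvel": joint speeds; "joint_efforts": joint torques, N m; "position": TCP position; "tool_rot": TCP orientation; "ft_force": force on the tool from outside, world axes, zero at the start; "wrist_torque": the same for the moment, N m; "grip_width": finger opening in m.
Only numpy, scipy, OpenCV 4.12 (cv2) and the standard library are available. Lean on these libraries where they do the work, as an engineer would, in place of code of your own. Each camera call takes 0.05 s, during which the arm holds its last target. There are 200 camera calls.

## Task

Seat the empty black weigh pan upright on the scale, with its round foot dropped fully home into the hole of the blue cradle, and let go of it. Then, with the pan still empty, press the orange tare key right down and hold it there for a good second, let it come up, and stand the orange-lidded jar upright in the pan; do not touch the tare key again once the jar is in. Be gentle: never load the scale with more than about 2.5 kg (25 N) by pressing or pushing, set the jar down softly, and leave the other things on the counter where they are.

Things in the scene. Friction and masses are not known exactly. Their poses are not given: they have to be found in the camera images.
- scale: Fixed white scale, casing 230 (x) x 190 (y) x 45 mm high. Origin on the table under its middle; z up; -x is its front with display and tare key. Its steel platter (150 x 180 mm, top 65 mm above the table) is sprung: sinks 1 mm per 5 N to a hard stop 4 mm down. On it lies a blue square cradle plate 110 x 110 x 8 mm, sides parallel to the scale's, with a round through hole 48 mm across in its middle.
- platter_mid (a point): Point of the scale over the platter's middle, 30 mm towards scale +x from scale, 73 mm above the table (level of the cradle's top). Axes as the scale. The cradle was put on by hand, and does not slide when pushed: its hole's middle is within 8 mm of this point along scale x and also within 8 mm along scale y. That offset is not measured and differs each time: find the hole by feel.
- tare_top (a point): Middle of the top of the orange tare key, a round key 26 mm across in a dark housing at the front of the scale (86 mm towards its -x and 55 mm towards its -y from scale). Pressed straight down (-z).
- tare (a joint): Travel of the tare key in m: 0 up, 0.006 fully down on its stop; springy, about 5 N holds it fully down, and it comes back up by itself. It counts as pressed beyond 0.0045.
- pan_mid (a point): Black weigh pan, loose, about 0.3 kg: open rectangular tray 60 (x) x 130 (y) mm outside, 42 mm high, walls and floor 4 mm, on a round foot 10 mm high; 52 mm high in all. Point in its middle, 26 mm above the foot's underside; x across the width, y along the length, z up. Inner floor is 14 mm above the foot's underside. Grip across the 60 mm width. Set with its length along scale y it leaves the key clear.
- pan_foot (a point): Middle of the underside of the pan's round foot, axes as the pan. The foot is 44 mm across, its edge chamfered 1.5 mm (as is the hole's): 2 mm clearance all round in the cradle's hole. It goes 8 mm down, from the cradle's top to the platter, and stands there, the tray then 2 mm above the cradle.
- jar_orange_mid (a point): Dressing jar with the orange lid, loose, about 0.07 kg, in white, round, 36 mm across (lid 37 mm), 48 mm high. This point is in its middle, 24 mm above its underside; z up.
- jar_green_mid (a point): Same kind of jar with a green lid, to be left alone; point in its middle.
- jar_white_mid (a point): Same kind of jar, amber body and white lid, to be left alone; point in its middle.
- tongs: Black salad tongs, 230 mm long, lying on the counter; leave alone. Origin under the middle.
- oil: Green oil bottle, 60 mm across, 190 mm high; leave alone. Origin under the middle.
- bowl: White round bowl, 120 mm across, 60 mm high; leave alone. Origin under the middle.
- mill: Wooden pepper mill, 52 mm across, 150 mm high; leave alone. Origin under the middle.
- spoon: Spoon, 200 mm long, lying on the counter; leave alone. Origin under its middle.

How it is judged (in metres and radians):
On the way, in this order (a step that is already met when the one before it is completed fails the run):
1. the empty pan stands seated in the cradle's hole, let go of (z of pan_mid in the frame of scale between 0.085 and 0.0935 m and x of pan_mid in the frame of scale between 0.012 and 0.048 m and y of pan_mid in the frame of scale between -0.018 and 0.018 m and angle between pan_mid's own z axis and vertical below 0.08 rad and contact force between the fingers and pan below 0.1 N and horizontal distance between jar_orange_mid and pan_mid above 0.1 m), for 0.3 s.
2. the tare key is held down for a second with the seated pan empty (z of pan_mid in the frame of scale between 0.085 and 0.0935 m and x of pan_mid in the frame of scale between 0.012 and 0.048 m and y of pan_mid in the frame of scale between -0.018 and 0.018 m and angle between pan_mid's own z axis and vertical below 0.08 rad and value of joint tare above 0.0045 m and horizontal distance between jar_orange_mid and pan_mid above 0.1 m), for 0.8 s.
3. the orange-lidded jar stands in the seated pan (z of pan_mid in the frame of scale between 0.085 and 0.0935 m and x of pan_mid in the frame of scale between 0.012 and 0.048 m and y of pan_mid in the frame of scale between -0.018 and 0.018 m and angle between pan_mid's own z axis and vertical below 0.08 rad and x of jar_orange_mid in the frame of pan_mid between -0.016 and 0.016 m and y of jar_orange_mid in the frame of pan_mid between -0.05 and 0.05 m and z of jar_orange_mid in the frame of pan_mid between 0 and 0.018 m), for 0.2 s.
At the end, for the whole second after the job is handed in: Pan upright (0.08 rad), foot home in the cradle hole (mid point 85 to 93.5 mm above the table; 99 if only lying on the cradle); orange-lidded jar upright (0.2 rad) on the pan floor inside its walls; tare key up (under 1.5 mm); both at rest and let go of (all of step 3 and angle between jar_orange_mid's own z axis and vertical below 0.2 rad and linear speed of each of pan, jar_orange below 0.02 m/s and contact force between the fingers and pan below 0.1 N and contact force between the fingers and jar_orange below 0.1 N and value of joint tare below 0.0015 m); the robot touches nothing.
It fails at once if the scale (platter, cradle or key) is loaded with more than 25 N (contact force between anything else and scale above 25 N).
It fails at once if the jar is set into the pan hard (over 15 N) (contact force between jar_orange and pan above 15 N).
It fails at once if the tare key is pressed again with the jar in the pan (x of jar_orange_mid in the frame of pan_mid between -0.016 and 0.016 m and y of jar_orange_mid in the frame of pan_mid between -0.05 and 0.05 m and z of jar_orange_mid in the frame of pan_mid between 0 and 0.018 m and value of joint tare above 0.003 m).
It fails at once if another thing on the counter is moved more than 30 mm (distance of any of jar_green_mid, jar_white_mid, tongs, oil, bowl, mill, spoon from where it was at the start of the episode above 0.03 m).
It also fails if it takes over 72 s, if anything falls off the work surface, if the arm or the gripper's body presses on something with over 40 N, if the wrist force passes 120 N, or if a joint passes its speed limit or range.

## Working session

There is one attempt and no reset: what is moved stays moved. The work goes in short steps, Python scripts to look and compute and a shell command to move; the robot and the scene stay as the last step left them, time stands still between calls to the robot, and variables do not carry over. Pictures are saved under pics/ and viewed, about 8 in all and at most 12, crops included, and the job is handed in when it is done.

```bash
mkdir -p pics; cat > h.py <<'E'
import numpy as np, cv2
from rig import env, viewer, ticket
def ext(n, st=None):
    p=viewer.camera_params(n); K=np.array([[p['fx'],0,p['cx']],[0,p['fy'],p['cy']],[0,0,1]]); D=np.array(p['D'],float)
    if 'rvec' in p:
        R=cv2.Rodrigues(np.array(p['rvec'],float))[0]; t=np.array(p['tvec'],float).ravel()
        return K,D,R.T,-R.T@t
    T=np.array(p['T_tool_cam']); Rt=np.array(st['tool_rot']); 
    return K,D,Rt@T[:3,:3],Rt@T[:3,3]+np.array(st['position'])
def plane(c,uv,z):
    K,D,R,o=c; q=cv2.undistortPoints(np.array(uv,float).reshape(-1,1,2),K,D).reshape(-1,2)
    d=np.c_[q,np.ones(len(q))]@R.T
    return o+d*((z-o[2])/d[:,2])[:,None]
def cloud(c,dep):
    K,D,R,o=c; h,w=dep.shape; u,v=np.meshgrid(np.arange(w),np.arange(h))
    q=cv2.undistortPoints(np.stack([u,v],-1).reshape(-1,1,2).astype(float),K,D).reshape(-1,2)
    P=(np.c_[q,np.ones(len(q))]*dep.reshape(-1,1))@R.T+o
    return P.reshape(h,w,3)
E
python3 - <<'E'
from h import *
s=env.observe(); print(s['time_s'],s['position'],np.round(s['tool_rot'],3),s['grip_width'],s['ft_force'])
for n in ['scene','side','wrist']:
    im,d=viewer.get_image(n); c=ext(n,s); print(n,c[3],c[2][:,2])
    cv2.imwrite(f'pics/{n}0.png',im[...,::-1]); np.savez(f'{n}0.npz',im=im,d=d,P=cloud(c,d))
cv2.imwrite('pics/a.png',cv2.resize(np.hstack([cv2.imread('pics/scene0.png')]),(800,600)))
E
```

```text
0.0 [ 0.21956552 -0.50396429  0.23071728] [[ 0.917  0.399 -0.   ]
 [ 0.399 -0.917  0.001]
 [ 0.    -0.001 -1.   ]] 0.08553957904525163 [ 0.2084755  -0.07869942 -0.26375198]
scene [1.16143611 0.71701472 1.10650769] [-0.38533193 -0.55985411 -0.73354119]
side [-0.1327264   0.83134425  0.87188141] [ 0.52864436 -0.64132476 -0.55609144]
wrist [ 0.29180307 -0.47426082  0.3743713 ] [-0.28011554 -0.12142322 -0.9522561 ]
```

View pics/a.png

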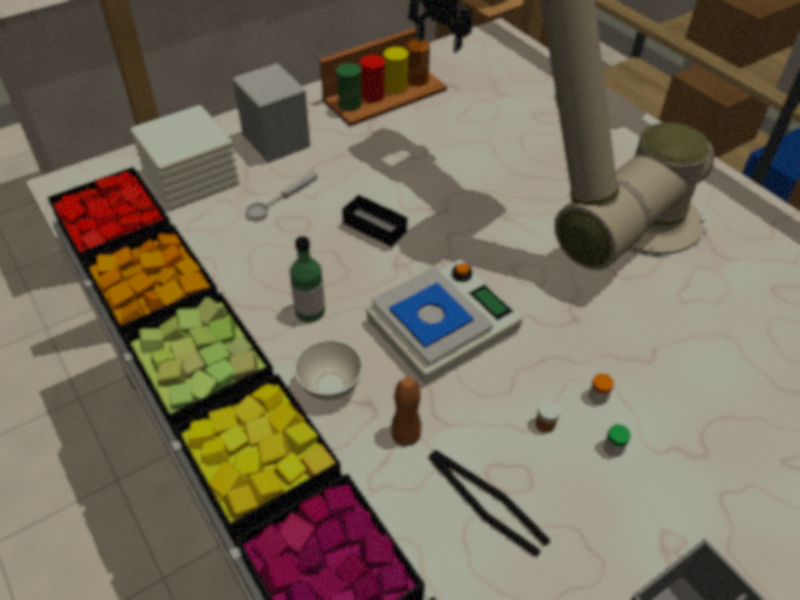

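View pics/side0.png

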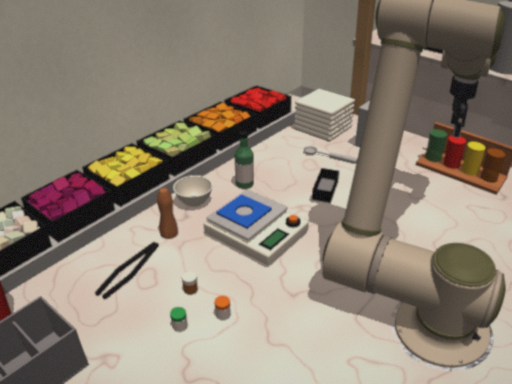

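The scene view shows the pan at about (375,220), the cradle at (430,314), the key at (462,270) and the orange jar at (602,384). The side view agrees, with the key at (293,220) and the orange jar at (222,303). Next I'll measure with masks.

```bash
cat > m.py <<'E'
from h import *
def pts(c,m,z): 
    v,u=np.nonzero(m); return plane(c,np.c_[u,v],z)
def big(m,near):
    n,l,st,ce=cv2.connectedComponentsWithStats(m.astype(np.uint8)); 
    ok=[i for i in range(1,n) if st[i,4]>25]; i=min(ok,key=lambda i:np.hypot(*(ce[i]-near)))
    return l==i
def rect(c,m,z):
    k=max(cv2.findContours(m.astype(np.uint8),0,1)[0],key=cv2.contourArea)
    w=plane(c,k.reshape(-1,2),z)[:,:2].astype(np.float32)*1000
    return cv2.minAreaRect(w)
seeds={'scene':dict(cr=(275,201),key=(296,172),jar=(385,244),pan=(240,141)),'side':dict(cr=(245,210),key=(293,220),jar=(222,302),pan=(325,186))}
if __name__=='__main__':
  for n in seeds:
    d=np.load(n+'0.npz'); im,P=d['im'],d['P']; c=ext(n); S=seeds[n]
    h=cv2.cvtColor(im,cv2.COLOR_RGB2HSV); H,Sa,V=[h[...,i].astype(int) for i in range(3)]
    blue=(H>95)&(H<130)&(Sa>120); b=big(blue,S['cr']); print(n,'cradle',rect(c,b,.073))
    k=cv2.findContours(b.astype(np.uint8),cv2.RETR_CCOMP,1); 
    for q,hh in zip(k[0],k[1][0]):
        if hh[3]>=0 and cv2.contourArea(q)>20: print(' hole',cv2.minAreaRect((plane(c,q.reshape(-1,2),.073)[:,:2]*1000).astype(np.float32)))
    print(' cradle z',np.median(P[b][:,2]))
    og=(H>4)&(H<18)&(Sa>150)&(V>120)
    for nm in('key','jar'):
        m=big(og,S[nm]); print(' ',nm,m.sum(),'depth med',np.median(P[m],0).round(4)); zt=np.percentile(P[m][:,2],80); print('   ztop',zt, 'plane',rect(c,m,.048 if nm=='jar' else zt))
    dk=(V<60)&(P[...,2]>.004)&(P[...,2]<.07); m=big(dk,S['pan']); Q=P[m]; print('  pan',m.sum(),Q.mean(0),np.percentile(Q[:,2],[5,50,95]))
    T=Q[Q[:,2]>.045][:,:2]*1000; print('  rim(depth)',cv2.minAreaRect(T.astype(np.float32)))
    # platter/scale: points between z .04-.08 near cradle
    cc=np.array(rect(c,b,.073)[0])/1000
    near=np.hypot(P[...,0]-cc[0],P[...,1]-cc[1])<.2
    for lo,hi in((.040,.049),(.060,.069)):
        T=P[near&(P[...,2]>lo)&(P[...,2]<hi)&(Sa<60)&(V>90)]; print('  layer',lo,len(T),cv2.minAreaRect((T[:,:2]*1000).astype(np.float32)))
E
python3 m.py
```

```text
scene cradle ((600.5761108398438, 9.668628692626953), (108.43020629882812, 109.21062469482422), 1.448693037033081)
 hole ((600.291015625, 10.147148132324219), (48.67426681518555, 53.87685775756836), 56.58681869506836)
 cradle z 0.07188512796848401
  key 35 depth med [ 0.4779 -0.0567  0.0655]
   ztop 0.06737649256869967 plane ((478.6002502441406, -55.941871643066406), (16.862024307250977, 21.65915298461914), 56.66209030151367)
  jar 100 depth med [0.4303 0.2823 0.047 ]
   ztop 0.048811309881822806 plane ((430.08184814453125, 281.55438232421875), (33.52482604980469, 29.170787811279297), 45.196685791015625)
  pan 678 [ 0.52626556 -0.29396819  0.03314339] [0.01375437 0.03372736 0.05077576]
  rim(depth) ((526.5301513671875, -296.55145263671875), (61.60587692260742, 129.08216857910156), 21.220130920410156)
  layer 0.04 1049 ((620.1716918945312, 2.4669418334960938), (344.13543701171875, 189.808837890625), 1.826630711555481)
  layer 0.06 1365 ((654.9985961914062, 2.44232177734375), (275.2228088378906, 181.5207977294922), 1.1378047466278076)
side cradle ((595.8504638671875, 11.707569122314453
[... 301 characters left out ...]
5, -52.705482482910156), (21.987445831298828, 22.635896682739258), 39.047237396240234)
  jar 137 depth med [0.4268 0.286  0.0476]
   ztop 0.049055016644442805 plane ((427.1291809082031, 285.7560119628906), (29.61170768737793, 34.719947814941406), 42.14596176147461)
  pan 400 [ 0.52075669 -0.2858569   0.03448078] [0.01623132 0.03507075 0.05105843]
  rim(depth) ((520.7711181640625, -293.2567138671875), (58.1603889465332, 137.1736297607422), 21.191709518432617)
  layer 0.04 1147 ((609.4830932617188, 19.597511291503906), (353.6978759765625, 196.8721160888672), 8.843535423278809)
  layer 0.06 1193 ((649.6245727539062, 4.729957580566406), (270.0482177734375, 182.9705810546875), 1.1704975366592407)
```

```bash
python3 -m pendant '[[[34,23,-3],0.17,1],[[34,23,-3],0.17,1],[[34,23,-3],0.17,1],[[34,23,-3],0.17,1],[[34,23,-3],0.17,1],[[34,23,-3],0.17,1],[[34,23,-3],0.17,1],[[34,23,-3],0.17,1],[[34,23,-3],0.17,1],[[0,0,0],0,1]]' 30
python3 - <<'E'
from h import *
s=env.observe(); print(s['time_s'],s['position'],np.round(s['tool_rot'],3),np.round(s['q'],1))
im,d=viewer.get_image('wrist'); c=ext('wrist',s); P=cloud(c,d); np.savez('w1.npz',im=im,d=d,P=P); cv2.imwrite('pics/w1.png',im[...,::-1])
V=im.max(2); m=(V<70)&(P[...,2]>.046)&(P[...,2]<.057)&(np.hypot(P[...,0]-.524,P[...,1]+.295)<.1)
T=P[m]; print(len(T),T[:,2].mean(),cv2.minAreaRect((T[:,:2]*1000).astype(np.float32)))
E
```

```text
time_s: 1.4
position: [0.5335, -0.2889, 0.1999]
tool_rot: [[-0.407, 0.914, -0.006], [0.914, 0.407, 0.002], [0.004, -0.005, -1.0]]
ft_force: [-0.5, 0.6, 0.8]
grip_width: 0.0854
1.4 [ 0.53346545 -0.28886892  0.19988057] [[-0.407  0.914 -0.006]
 [ 0.914  0.407  0.002]
 [ 0.004 -0.005 -1.   ]] [-39.5  29.   67.6  -0.1  83.7 -63.5]
1264 0.05232040162530567 ((524.4808349609375, -299.0964660644531), (59.900821685791016, 129.6284942626953), 21.180843353271484)
```

View pics/w1.png

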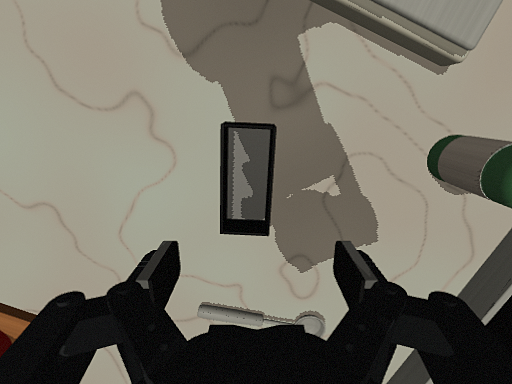

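The wrist view shows the pan at about (248,178), with its rim rectangle at 59.9 × 129.6 mm, so that fit is good. I'll line up and go down.

```bash
python3 -m pendant '[[[-5,-4,-30],-0.049,1],[[-4,-4,-40],0,1],[[0,0,-40],0,1],[[0,0,-20],0,1],[[0,0,0],0,1]]' 30; python3 - <<'E'
from h import *
s=env.observe(); print(s['position'],np.degrees(np.arctan2(s['tool_rot'][1][1],s['tool_rot'][0][1])))
E
```

```text
time_s: 2.08
position: [0.519, -0.302, 0.0676]
tool_rot: [[-0.344, 0.939, -0.006], [0.939, 0.344, -0.0], [0.002, -0.005, -1.0]]
ft_force: [1.1, -0.2, 0.6]
grip_width: 0.0855
[ 0.5189664  -0.30198946  0.06759702] 20.137657132896383
```

```bash
python3 -m pendant '[[[4,3,-20],0.018,1],[[1,1,-20],0,1],[[0,0,-12],0,1],[[0,0,0],0,1],[[0,0,0],0,-1],[[0,0,0],0,-1],[[0,0,0],0,-1],[[0,0,0],0,-1],[[0,0,0],0,-1]]' 30
```

```text
time_s: 3.2
position: [0.5243, -0.302, 0.0208]
tool_rot: [[-0.355, 0.935, 0.001], [0.935, 0.355, -0.007], [-0.006, -0.002, -1.0]]
ft_force: [0.2, 0.5, -3.9]
grip_width: 0.0591
```

```bash
python3 -m pendant '[[[0,0,0],0,1],[[0,0,0],0,1],[[0,3,-4],0,1],[[0,0,-3],0,1],[[0,0,0],0,1],[[0,0,0],0,-1],[[0,0,0],0,-1],[[0,0,0],0,-1],[[0,0,0],0,-1],[[0,0,0],0,-1]]' 40; python3 -m pendant '[[[0,0,0],0,-1]]'
```

```text
time_s: 4.45
position: [0.5247, -0.2992, 0.0142]
tool_rot: [[-0.356, 0.935, 0.002], [0.935, 0.356, -0.008], [-0.008, -0.001, -1.0]]
ft_force: [0.5, -0.1, -0.6]
grip_width: 0.0594
time_s: 4.58
position: [0.5247, -0.2992, 0.0142]
tool_rot: [[-0.355, 0.935, 0.002], [0.935, 0.355, -0.008], [-0.008, -0.001, -1.0]]
ft_force: [-0.5, -0.5, 0.1]
grip_width: 0.0595
```

```bash
python3 -m pendant '[[[0,0,40],0,-1],[[0,0,50],0,-1],[[0,0,50],0,-1],[[0,0,0],0,-1]]'; python3 - <<'E'
from h import *
P=np.load('scene0.npz')['P']; print('oil',P[170:200,185:208].reshape(-1,3)[::40].round(3)[:12])
m=np.nanmedian(P[172:190,192:202].reshape(-1,3),0); print(m)
s=env.observe(); im,d=viewer.get_image('wrist'); c=ext('wrist',s); P=cloud(c,d); np.savez('w2.npz',im=im,d=d,P=P)
p=s['position']; print(p)
V=im.max(2); m=(V<70)&(np.hypot(P[...,0]-p[0],P[...,1]-p[1])<.08)&(abs(P[...,2]-(p[2]+.038))<.006)
T=P[m]; print(len(T),T[:,2].mean(),cv2.minAreaRect((T[:,:2]*1000).astype(np.float32)))
cv2.imwrite('pics/w2.png',im[...,::-1])
E
```

```text
time_s: 5.08
position: [0.5233, -0.2979, 0.1557]
tool_rot: [[-0.355, 0.935, -0.002], [0.935, 0.355, -0.004], [-0.003, -0.003, -1.0]]
ft_force: [0.9, 0.6, -3.8]
grip_width: 0.0593
oil [[ 0.728 -0.302  0.002]
 [ 0.739 -0.158  0.126]
 [ 0.758 -0.158  0.128]
 [ 0.775 -0.163  0.126]
 [ 0.681 -0.244 -0.002]
 [ 0.749 -0.147  0.113]
 [ 0.768 -0.147  0.116]
 [ 0.782 -0.16   0.104]
 [ 0.731 -0.154  0.076]
 [ 0.756 -0.143  0.091]
 [ 0.771 -0.152  0.084]
 [ 0.784 -0.168  0.068]]
[ 0.76312699 -0.14886457  0.11092513]
[ 0.52327799 -0.29786108  0.15568935]
6884 0.19392541747349773 ((518.1072998046875, -284.25921630859375), (86.55293273925781, 101.24674987792969), 20.787630081176758)
```

View pics/w2.png

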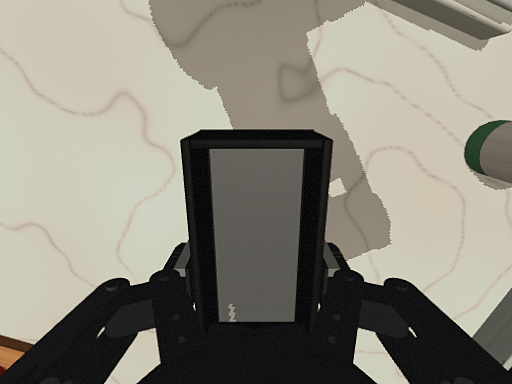

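The pan is held level; the far rim is at rows 130–149 and the inner floor at (257,235). Next, where the pan sits along its length in the grip.

```bash
python3 - <<'E'
from h import *
d=np.load('w2.npz'); P=d['P']; p=np.array([.52328,-.29786,.15569]); R=np.array([[-.355,.935,-.002],[.935,.355,-.004],[-.003,-.003,-1]])
Q=(P-p)@R*1000
r=[]
for u in range(215,300,12):
    col=Q[120:160,u]; k=abs(col[:,2]+38)<4; print(u, col[k][:,0].round(1)[[0,-1]] if k.any() else None, (np.nonzero(k)[0]+120)[[0,-1]] if k.any() else None, col[k][:,2].mean() if k.any() else '')
# sides
for v in (180,220,260):
    row=Q[v,170:345]; k=abs(row[:,2]+38)<4; print(v,row[k][:,1].round(1)[[0,-1]])
fl=(abs(Q[...,2]-0)<4)&(abs(Q[...,1])<27)&(abs(Q[...,0])<70); print('floor',np.percentile(Q[fl],[1,99],axis=0).round(1))
E
```

```text
215 [64.9 61. ] [137 148] -38.76112847999474
227 [64.8 61. ] [137 148] -38.75975743976286
239 [64.8 61. ] [137 148] -38.59425710232499
251 [64.8 60.9] [137 148] -38.65995468840006
263 [64.9 61.1] [137 148] -38.90515679778946
275 [64.8 61.1] [137 148] -38.73735346141634
287 [64.9 60.9] [137 148] -38.494554312705034
299 [64.9 60.9] [137 148] -38.74868882662359
180 [-29.4  29.8]
220 [-29.6  29.8]
260 [-35.9  36.4]
floor [[-61.1 -25.9  -3.3]
 [ 54.9  26.1   0.1]]
```

```bash
python3 -m pendant '[[[10,30,15],-0.08,-1],[[18,40,10],-0.09,-1],[[18,40,10],-0.09,-1],[[16,40,0],-0.082,-1],[[0,0,0],0,-1],[[0,0,0],0,-1]]'; cat > look.py <<'E'
from m import *
import sys
def look(tag):
    s=env.observe(); im,d=viewer.get_image('wrist'); c=ext('wrist',s); P=cloud(c,d); np.savez(tag+'.npz',im=im,d=d,P=P); cv2.imwrite(f'pics/{tag}.png',im[...,::-1])
    p=np.array(s['position']); print(s['time_s'],p.round(4),'yaw',np.degrees(np.arctan2(s['tool_rot'][1][1],s['tool_rot'][0][1])).round(2),np.round(s['tool_rot'],3)[:,2],'F',np.round(s['ft_force'],1),'w',s['grip_width'])
    return s,im,c,P
E
python3 - <<'E'
from look import *
s,im,c,P=look('w3')
h=cv2.cvtColor(im,cv2.COLOR_RGB2HSV); b=(h[...,0]>95)&(h[...,0]<130)&(h[...,1]>120); print(b.sum(),np.median(P[b],0)); print(rect(c,b,.073))
k=cv2.findContours(b.astype(np.uint8),cv2.RETR_CCOMP,1)
for q,hh in zip(k[0],k[1][0]):
    if hh[3]>=0 and cv2.contourArea(q)>200: print(' hole',cv2.minAreaRect((plane(c,q.reshape(-1,2),.073)[:,:2]*1000).astype(np.float32)))
E
```

```text
time_s: 5.88
position: [0.5812, -0.1411, 0.1752]
tool_rot: [[-0.009, 1.0, -0.025], [1.0, 0.009, 0.015], [0.016, -0.025, -1.0]]
ft_force: [-0.1, -0.1, -3.8]
grip_width: 0.0594
5.875 [ 0.5812 -0.1411  0.1752] yaw 0.52 [-0.025  0.015 -1.   ] F [-0.1 -0.1 -3.8] w 0.059357647183593806
9793 [ 0.59874411 -0.02117582  0.07395758]
((598.97021484375, -14.698226928710938), (110.22488403320312, 68.14160919189453), 1.1879466772079468)
```

View pics/w3.png

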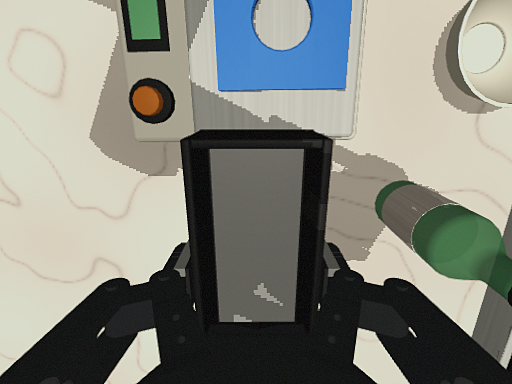

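The wrist view shows the key at (150,100) and the front part of the cradle with its hole at (283,15), cut off at the top. I'll fit the visible edges.

```bash
cat > fit.py <<'E'
from look import *
from scipy.optimize import least_squares
def fit(tag):
    s,im,c,P=look(tag)
    h=cv2.cvtColor(im,cv2.COLOR_RGB2HSV); b=(h[...,0]>95)&(h[...,0]<130)&(h[...,1]>120)
    q=np.vstack([k.reshape(-1,2) for k in cv2.findContours(b.astype(np.uint8),cv2.RETR_CCOMP,1)[0]]); q=q[q[:,1]>3]
    w=plane(c,q,.073)[:,:2]*1000
    r0=rect(c,b,.073); print('rect',np.round(r0[0],1),np.round(r0[1],1),round(r0[2],2))
    k=np.hypot(w[:,0]-599,w[:,1]-8)<33; W=w[k]
    o=least_squares(lambda a:np.hypot(W[:,0]-a[0],W[:,1]-a[1])-a[2],[599,8,24],loss='soft_l1'); print('hole',o.x.round(2),len(W),np.abs(o.fun).mean())
    og=(h[...,0]>4)&(h[...,0]<18)&(h[...,1]>150)&(h[...,2]>100)&(np.hypot(P[...,0]-.477,P[...,1]+.055)<.02)
    if og.sum()>50: z=np.median(P[og][:,2]); print('key z',z,rect(c,og,z))
    return s,im,c,P
E
python3 -m pendant '[[[0,-10,0],0.011,-1],[[0,0,0],0,-1],[[0,0,0],0,-1]]'
python3 -c "
from fit import *
fit('w4')"
```

```text
time_s: 6.3
position: [0.5802, -0.1542, 0.1742]
tool_rot: [[-0.017, 0.999, -0.027], [1.0, 0.018, 0.016], [0.016, -0.026, -1.0]]
ft_force: [0.7, 0.4, -3.4]
grip_width: 0.0591
6.3 [ 0.5802 -0.1542  0.1742] yaw 1.01 [-0.027  0.016 -1.   ] F [ 0.7  0.4 -3.4] w 0.05912752646119177
rect [599.1 -21.7] [110.2  54.8] 1.06
hole [598.34   6.02  24.2 ] 83 0.20064218707445242
key z 0.0677382485147609 ((477.9966125488281, -58.32475280761719), (24.857147216796875, 24.514026641845703), 57.64027404785156)
```

```bash
python3 -m pendant '[[[5,30,0],0.003,-1],[[5,40,0],0,-1],[[5,40,-10],0,-1],[[3,36,-20],0,-1],[[0,8,-20],0,-1],[[0,0,-10],0,-1],[[0,0,0],0,-1],[[0,0,0],0,-1]]'; python3 -m pendant '[[[0,0,0],0,-1]]'
```

```text
time_s: 7.35
position: [0.5993, 0.0025, 0.1148]
tool_rot: [[-0.018, 1.0, -0.022], [1.0, 0.018, 0.014], [0.015, -0.022, -1.0]]
ft_force: [-0.4, 0.1, -3.5]
grip_width: 0.0592
time_s: 7.48
position: [0.5996, 0.0019, 0.1154]
tool_rot: [[-0.017, 1.0, -0.021], [1.0, 0.017, 0.014], [0.015, -0.02, -1.0]]
ft_force: [0.1, 0.5, -3.4]
grip_width: 0.0596
```

```bash
python3 -m pendant '[[[-1,4,-12],0,-1],[[0,0,-8],0,-1],[[0,0,0],0,-1]]'; python3 -m pendant '[[[0,0,-3],0,-1],[[0,0,-3],0,-1]]';python3 -m pendant '[[[0,0,-1],0,-1]]'
```

```text
time_s: 7.85
position: [0.5985, 0.0057, 0.0943]
tool_rot: [[-0.016, 1.0, -0.02], [1.0, 0.017, 0.014], [0.014, -0.02, -1.0]]
ft_force: [0.1, -0.3, -3.5]
grip_width: 0.0592
time_s: 8.1
position: [0.5987, 0.0057, 0.0882]
tool_rot: [[-0.016, 1.0, -0.02], [1.0, 0.017, 0.014], [0.014, -0.019, -1.0]]
ft_force: [0.4, -0.1, -3.3]
grip_width: 0.0592
time_s: 8.22
position: [0.5987, 0.0056, 0.087]
tool_rot: [[-0.016, 1.0, -0.02], [1.0, 0.017, 0.014], [0.014, -0.02, -1.0]]
ft_force: [-0.3, 1.0, -4.0]
grip_width: 0.0595
```

Foot is now at about 73 mm, with no contact yet. Feeling down.

```bash
for i in 1; do python3 -m pendant '[[[0,0,-1],0,-1]]';python3 -m pendant '[[[0,0,-1],0,-1]]';python3 -m pendant '[[[0,0,-1],0,-1]]'; done | grep -v rot
```

```text
time_s: 8.35
position: [0.5987, 0.0056, 0.086]
ft_force: [-0.5, -0.4, -3.3]
grip_width: 0.0593
time_s: 8.48
position: [0.5988, 0.0056, 0.0851]
ft_force: [-0.3, 0.2, -3.1]
grip_width: 0.0589
time_s: 8.6
position: [0.5988, 0.0056, 0.0841]
ft_force: [0.4, -0.0, -2.1]
grip_width: 0.0598
```

```bash
(python3 -m pendant '[[[0,0,-1],0,-1]]';python3 -m pendant '[[[0,0,-1],0,-1]]';python3 -m pendant '[[[0,0,-1],0,-1]]') | grep -v rot
```

```text
time_s: 8.72
position: [0.5988, 0.0056, 0.083]
ft_force: [-0.3, 0.6, -2.7]
grip_width: 0.0594
time_s: 8.85
position: [0.5988, 0.0056, 0.082]
ft_force: [0.5, -0.5, -3.2]
grip_width: 0.0594
time_s: 8.98
position: [0.5988, 0.0056, 0.0809]
ft_force: [0.2, 0.2, -3.5]
grip_width: 0.0593
```

No force at a foot height of about 67 mm, so the foot is inside the hole. I'll go on until the platter takes the weight.

```bash
(python3 -m pendant '[[[0,0,-1],0,-1]]';python3 -m pendant '[[[0,0,-1],0,-1]]';python3 -m pendant '[[[0,0,-0.7],0,-1]]') | grep -v rot
```

```text
time_s: 9.1
position: [0.5989, 0.0056, 0.0799]
ft_force: [-0.2, -0.4, -2.9]
grip_width: 0.0593
time_s: 9.22
position: [0.5989, 0.0056, 0.0789]
ft_force: [-1.9, 1.2, -0.8]
grip_width: 0.0599
time_s: 9.35
position: [0.5989, 0.0056, 0.0786]
ft_force: [-2.1, -0.3, 1.5]
grip_width: 0.0597
```

```bash
python3 -m pendant '[[[0,0,0],0,1],[[0,0,0],0,1],[[0,0,0],0,1]]'; python3 -m pendant '[[[0,0,15],0,1],[[0,0,30],0,1],[[0,0,30],0,1],[[0,-30,30],0,1],[[0,-40,20],0,1],[[0,-40,0],0,1],[[0,0,0],0,1],[[0,0,0],0,1]]';  python3 -c "
from fit import *
s,im,c,P=fit('w5')
m=(im.max(2)<70)&(np.hypot(P[...,0]-.6,P[...,1]-.006)<.09)&(P[...,2]>.105)
T=P[m]; print(np.percentile(T[:,2],[2,50,98]),cv2.minAreaRect((T[:,:2]*1000).astype(np.float32)))"
```

```text
time_s: 9.72
position: [0.5995, 0.0055, 0.0792]
tool_rot: [[-0.016, 1.0, -0.017], [1.0, 0.017, 0.013], [0.014, -0.016, -1.0]]
ft_force: [0.0, 0.2, -0.4]
grip_width: 0.0852
time_s: 10.72
position: [0.5994, -0.1068, 0.2167]
tool_rot: [[-0.018, 1.0, -0.009], [1.0, 0.018, 0.011], [0.011, -0.009, -1.0]]
ft_force: [-0.7, -0.2, -0.8]
grip_width: 0.0855
10.725 [ 0.5994 -0.1068  0.2167] yaw 1.04 [-0.009  0.011 -1.   ] F [-0.7 -0.2 -0.8] w 0.08553762388069043
rect [553.8   5.5] [ 20.9 109.5] 0.98
hole [599.19   6.8   31.01] 25 0.9888308699607434
key z 0.06789530250510503 ((477.5659484863281, -58.19498062133789), (23.578746795654297, 22.825851440429688), 84.72068786621094)
[0.10655036 0.11713288 0.36112469] ((599.432373046875, -2.3628005981445312), (59.928367614746094, 111.9027099609375), 1.0664050579071045)
```

View pics/w5.png

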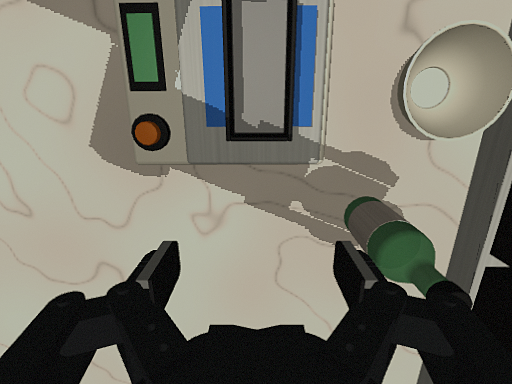

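The pan rim reads 117 mm, so it is seated (125 mm would mean lying on the cradle). The view shows the pan at (260,70) and the key at (147,131). Next is the height profile around the key.

```bash
python3 - <<'E'
import numpy as np
P=np.load('w5.npz')['P']; r=np.hypot(P[...,0]-.4776,P[...,1]+.0582)*1000
for a in range(0,30,2):
    m=(r>=a)&(r<a+2); print(a,np.percentile(P[m][:,2]*1000,[10,50,90]).round(1))
E
python3 -m pendant '[[[-40,15,-20],0,-1],[[-40,17,-30],0,-1],[[-40,17,-30],0,-1],[[0,0,-20],0,-1],[[0,0,0],0,-1],[[0,0,0],0,-1],[[0,0,0],0,-1]]' 40
```

```text
0 [66.1 68.1 69. ]
2 [67.2 67.8 68.6]
4 [66.9 68.  68.9]
6 [67.1 68.  68.8]
8 [67.  68.  68.9]
10 [66.4 67.6 68.4]
12 [57.4 61.4 66.7]
14 [57.2 58.1 59.1]
16 [57.2 58.1 59.1]
18 [56.7 57.7 58.6]
20 [45.6 51.5 57.4]
22 [45.  46.1 47. ]
24 [44.9 46.  47. ]
26 [44.9 45.9 47. ]
28 [44.8 45.9 46.8]
time_s: 11.65
position: [0.4762, -0.0511, 0.1165]
tool_rot: [[-0.026, 1.0, -0.006], [1.0, 0.026, 0.01], [0.01, -0.005, -1.0]]
ft_force: [-0.3, 0.4, -0.0]
grip_width: 0.0005
```

```bash
python3 -m pendant '[[[1,-5,-20],0,-1],[[0,0,-18],0,-1],[[0,0,-5],0,-1],[[0,0,0],0,-1],[[0,0,-1],0,-1]]'; (python3 -m pendant '[[[0,0,-1.5],0,-1]]';python3 -m pendant '[[[0,0,-1.5],0,-1]]') | grep -v rot
```

```text
time_s: 12.28
position: [0.4803, -0.0572, 0.0746]
tool_rot: [[-0.026, 1.0, 0.001], [1.0, 0.026, 0.007], [0.007, 0.002, -1.0]]
ft_force: [-0.5, -0.0, 0.3]
grip_width: -0.0001
time_s: 12.4
position: [0.4806, -0.0572, 0.0736]
ft_force: [-0.5, 0.7, -0.5]
grip_width: -0.0002
time_s: 12.52
position: [0.4807, -0.0573, 0.0723]
ft_force: [-1.2, 0.7, -0.1]
grip_width: 0.0002
```

```bash
(python3 -m pendant '[[[-3,0,-1],0,-1],[[0,0,-2],0,-1],[[0,0,-2],0,-1]]';python3 -m pendant '[[[0,0,-1.5],0,-1]]';python3 -m pendant '[[[0,0,-1.5],0,-1]]';python3 -m pendant '[[[0,0,-1.2],0,-1]]') | grep -v rot
```

```text
time_s: 12.9
position: [0.4774, -0.0573, 0.0671]
ft_force: [-0.3, 0.1, 0.1]
grip_width: -0.0001
time_s: 13.02
position: [0.4774, -0.0573, 0.0655]
ft_force: [-1.4, 0.5, 2.7]
grip_width: 0.0002
time_s: 13.15
position: [0.4774, -0.0573, 0.064]
ft_force: [-1.0, -0.4, 3.1]
grip_width: 0.0001
time_s: 13.28
position: [0.4774, -0.0573, 0.0629]
ft_force: [-1.5, -0.4, 4.6]
grip_width: -0.0001
```

```bash
(python3 -m pendant '[[[0,0,-1],0,-1]]';python3 -m pendant '[[[0,0,-0.6],0,-1]]') | grep -v rot
```

```text
time_s: 13.4
position: [0.4774, -0.0573, 0.0619]
ft_force: [-1.8, -0.5, 4.4]
grip_width: -0.0002
time_s: 13.52
position: [0.4775, -0.0573, 0.0614]
ft_force: [-1.5, 0.3, 4.3]
grip_width: -0.0002
```

```bash
(python3 -m pendant '[[[0,0,-0.6],0,-1]]';python3 -m pendant '[[[0,0,-0.6],0,-1]]') | grep -v rot
```

```text
time_s: 13.65
position: [0.4775, -0.0573, 0.061]
ft_force: [-2.0, 0.7, 11.9]
grip_width: -0.0002
time_s: 13.78
position: [0.4775, -0.0573, 0.0609]
ft_force: [-3.3, 1.3, 13.4]
grip_width: -0.0001
```

On the stop: the force jumped to 13 N. Holding there.

```bash
(python3 -m pendant '[[[0,0,0],0,-1],[[0,0,0],0,-1],[[0,0,0],0,-1],[[0,0,0],0,-1]]';python3 -m pendant '[[[0,0,0],0,-1],[[0,0,0],0,-1],[[0,0,0],0,-1],[[0,0,0],0,-1],[[0,0,0],0,-1],[[0,0,0],0,-1]]') | grep -v rot
```

```text
time_s: 14.28
position: [0.4775, -0.0573, 0.0613]
ft_force: [-1.6, 0.7, 4.4]
grip_width: -0.0001
time_s: 15.02
position: [0.4775, -0.0573, 0.0612]
ft_force: [-0.7, 0.8, 4.8]
grip_width: -0.0001
```

```bash
python3 -m pendant '[[[0,0,15],0,-1],[[0,0,50],0,-1],[[0,20,50],0,1],[[-6,40,20],0,1],[[-6,45,0],0,1],[[-6,45,0],0,1],[[-6,45,0],0,1],[[-6,45,0],0,1],[[-6,45,0],0,1],[[-6,35,0],0,1],[[0,0,0],0,1],[[0,0,0],0,1]]'; python3 - <<'E'
from look import *
s,im,c,P=look('w6')
h=cv2.cvtColor(im,cv2.COLOR_RGB2HSV); H,S,V=[h[...,i] for i in range(3)]
og=(H>4)&(H<18)&(S>150)&(V>100)&(abs(P[...,2]-.048)<.008)
b=big(og,(256,178)); print(rect(c,b,.048),np.median(P[b],0))
hi=((abs(P[...,2]-.045)<.008)).astype(np.uint8)
n,l,st,ce=cv2.connectedComponentsWithStats(hi)
for i in range(1,n):
    if st[i,4]>150: print(ce[i].round(),st[i,4],np.median(P[l==i],0).round(3))
E
```

```text
time_s: 16.52
position: [0.4336, 0.2721, 0.1967]
tool_rot: [[-0.024, 1.0, 0.003], [1.0, 0.024, 0.007], [0.007, 0.004, -1.0]]
ft_force: [-0.4, -0.7, -0.3]
grip_width: 0.0855
16.525 [0.4336 0.2721 0.1967] yaw 1.38 [ 0.003  0.007 -1.   ] F [-0.4 -0.7 -0.3] w 0.08547069313122276
((429.371826171875, 280.8380432128906), (34.668243408203125, 35.38713455200195), 44.82120895385742) [0.42878821 0.2814112  0.04898647]
[303.  86.] 1087 [0.48  0.371 0.049]
[252. 170.] 841 [0.429 0.282 0.049]
[353. 179.] 869 [0.544 0.274 0.049]
[490. 265.] 519 [0.735 0.166 0.045]
[300. 314.] 1696 [0.498 0.084 0.046]
```

View pics/w6.png

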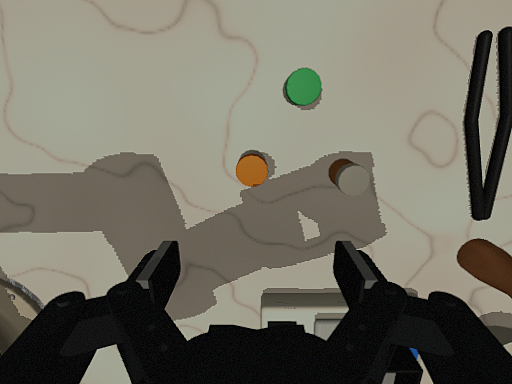

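The wrist view shows the orange jar at (252,170), green at (303,86) and white at (353,179), so there is room around the orange one. I'll turn the jaws along y so the fingers fit lengthwise in the pan.

```bash
python3 -m pendant '[[[-1,2,0],0.17,1],[[-1,2,0],0.175,1],[[-1,2,-10],0.175,1],[[-1,2,-10],0.175,1],[[0,0,-20],0.175,1],[[0,0,-20],0.175,1],[[0,0,-20],0.175,1],[[0,0,-10],0.175,1],[[0,0,0],0.165,1],[[0,0,0],0,1],[[0,0,0],0,1]]' 25
```

```text
time_s: 17.95
position: [0.4338, 0.2697, 0.1041]
tool_rot: [[-0.999, -0.042, -0.008], [-0.042, 0.999, 0.005], [0.007, 0.005, -1.0]]
ft_force: [0.0, -0.1, -0.1]
grip_width: 0.0854
```

```bash
python3 -m pendant '[[[-3,7,-15],-0.02,1],[[-1,4,-15],0,1],[[0,0,0],0,1],[[0,0,0],0,1]]'
```

```text
time_s: 18.45
position: [0.4309, 0.2802, 0.0748]
tool_rot: [[-1.0, -0.011, -0.005], [-0.011, 1.0, 0.006], [0.005, 0.006, -1.0]]
ft_force: [-0.4, 0.1, -0.1]
grip_width: 0.0852
```

```bash
python3 -m pendant '[[[-2,1,-25],0,1],[[0,0,-22],0,1],[[0,0,-10],0,1],[[0,0,0],0,1],[[0,0,0],0,1]]'; python3 - <<'E'
from look import *
s,im,c,P=look('w7')
h=cv2.cvtColor(im,cv2.COLOR_RGB2HSV); H,S,V=[h[...,i] for i in range(3)]
b=(H>4)&(H<18)&(S>150)&(V>80)&(abs(P[...,2]-.048)<.008); print(b.sum(),rect(c,b,.048),np.median(P[b],0))
E
```

```text
time_s: 19.08
position: [0.4313, 0.2812, 0.02]
tool_rot: [[-1.0, -0.007, 0.002], [-0.007, 1.0, 0.008], [-0.002, 0.008, -1.0]]
ft_force: [0.2, 0.8, 0.1]
grip_width: 0.0854
19.075 [0.4313 0.2812 0.02  ] yaw 90.43 [ 0.002  0.008 -1.   ] F [0.2 0.8 0.1] w 0.0854430634051624
3567 ((428.9175109863281, 280.53839111328125), (35.90324401855469, 35.62435531616211), 15.090868949890137) [0.42721429 0.28075325 0.04897421]
```

```bash
python3 -m pendant '[[[-2.4,0,-4],0,1],[[0,0,-2],0,1],[[0,0,0],0,-1],[[0,0,0],0,-1],[[0,0,0],0,-1],[[0,0,0],0,-1],[[0,0,0],0,-1],[[0,0,0],0,-1]]' 25; python3 -m pendant '[[[0,0,25],0,-1],[[0,0,50],0,-1],[[0,0,50],0,-1],[[0,0,0],0,-1]]' ; python3 - <<'E'
from look import *
s,im,c,P=look('w8')
h=cv2.cvtColor(im,cv2.COLOR_RGB2HSV); H,S,V=[h[...,i] for i in range(3)]
p=np.array(s['position']); b=(H>4)&(H<18)&(S>150)&(V>80)&(np.hypot(P[...,0]-p[0],P[...,1]-p[1])<.04); z=np.median(P[b][:,2]);print(z-p[2],b.sum(),rect(c,b,z))
E
```

```text
time_s: 20.12
position: [0.4292, 0.2815, 0.0147]
tool_rot: [[-1.0, -0.008, 0.004], [-0.008, 1.0, 0.009], [-0.004, 0.009, -1.0]]
ft_force: [-1.0, 0.0, 1.5]
grip_width: 0.036
time_s: 20.62
position: [0.4284, 0.2811, 0.1425]
tool_rot: [[-1.0, -0.007, 0.002], [-0.007, 1.0, 0.008], [-0.002, 0.008, -1.0]]
ft_force: [0.6, 0.2, -1.7]
grip_width: 0.036
20.625 [0.4284 0.2811 0.1425] yaw 90.42 [ 0.002  0.008 -1.   ] F [ 0.6  0.2 -1.7] w 0.03603267245140817
0.034438132368215746 3668 ((427.8617248535156, 279.4990234375), (34.722591400146484, 35.06939697265625), 0.1677093803882599)
```

```bash
python3 -m pendant '[[[15,-24,10],0,-1],[[21,-34,10],0,-1],[[21,-34,5],0,-1],[[21,-34,0],0,-1],[[21,-34,0],0,-1],[[21,-34,0],0.01,-1],[[21,-34,0],0,-1],[[15,-25,0],0,-1],[[10,-15,0],0,-1],[[0,0,0],0,-1],[[0,0,0],0,-1]]'
```

```text
time_s: 22.05
position: [0.5907, 0.0046, 0.1485]
tool_rot: [[-0.999, -0.019, -0.033], [-0.02, 1.0, 0.008], [0.033, 0.009, -0.999]]
ft_force: [0.1, 0.6, 0.3]
grip_width: 0.036
```

```bash
python3 -m pendant '[[[8.5,1,0],0,-1],[[0,0,0],0,-1],[[0,0,0],0,-1]]'; python3 - <<'E'
from look import *
s,im,c,P=look('w9')
h=cv2.cvtColor(im,cv2.COLOR_RGB2HSV); H,S,V=[h[...,i] for i in range(3)]
p=np.array(s['position']); b=(H>4)&(H<18)&(S>150)&(V>80)&(np.hypot(P[...,0]-p[0],P[...,1]-p[1])<.04); z=np.median(P[b][:,2]);print(z-p[2],b.sum(),rect(c,b,z))
m=(V<70)&(abs(P[...,2]-.117)<.004)&(np.hypot(P[...,0]-.6,P[...,1]-.006)<.09)
T=P[m]*1000; print(len(T),cv2.minAreaRect(T[:,:2].astype(np.float32)))
E
```

```text
time_s: 22.42
position: [0.5992, 0.0077, 0.1487]
tool_rot: [[-0.999, -0.022, -0.033], [-0.022, 1.0, 0.008], [0.033, 0.009, -0.999]]
ft_force: [-0.5, 0.1, -1.3]
grip_width: 0.0359
22.425 [0.5992 0.0077 0.1487] yaw 91.25 [-0.033  0.008 -0.999] F [-0.5  0.1 -1.3] w 0.03588245000201034
0.03430440007181282 4426 ((596.791015625, 5.897616386413574), (39.982173919677734, 35.509979248046875), 1.0292993783950806)
2409 ((598.81298828125, 5.7791748046875), (60.41396713256836, 129.3517608642578), 0.8626354932785034)
```

View pics/w9.png

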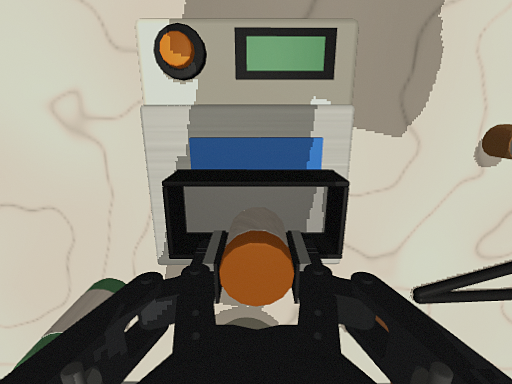

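The view shows the jar at (257,270) over the pan, whose rim centre measures (598.8, 5.8). They are aligned, so I'll lower it.

```bash
python3 -m pendant '[[[0,-1,-15],0,-1],[[0,0,-15],0,-1],[[0,0,-10],0,-1],[[0,0,-6],0,-1],[[0,0,-3],0,-1],[[0,0,0],0,-1]]'; (python3 -m pendant '[[[0,0,-1],0,-1]]';python3 -m pendant '[[[0,0,-1],0,-1]]') | grep -v rot
```

```text
time_s: 23.22
position: [0.5985, 0.0067, 0.0954]
tool_rot: [[-0.999, -0.022, -0.034], [-0.022, 1.0, 0.008], [0.034, 0.009, -0.999]]
ft_force: [0.5, -0.0, -0.9]
grip_width: 0.0358
time_s: 23.35
position: [0.5988, 0.0066, 0.0948]
ft_force: [0.1, -0.0, -1.0]
grip_width: 0.0356
time_s: 23.48
position: [0.5989, 0.0066, 0.094]
ft_force: [-0.3, -0.2, -0.5]
grip_width: 0.0358
```

```bash
(python3 -m pendant '[[[0,0,-0.7],0,-1]]';python3 -m pendant '[[[0,0,-0.6],0,-1]]') | grep -v rot
```

```text
time_s: 23.6
position: [0.5989, 0.0066, 0.0934]
ft_force: [0.3, -1.1, -0.2]
grip_width: 0.0357
time_s: 23.72
position: [0.599, 0.0066, 0.093]
ft_force: [-1.4, -0.3, 0.5]
grip_width: 0.0358
```

```bash
(python3 -m pendant '[[[0,0,-0.6],0,-1]]';python3 -m pendant '[[[0,0,-0.3],0,-1]]') | grep -v rot
```

```text
time_s: 23.85
position: [0.599, 0.0066, 0.0927]
ft_force: [-1.0, 0.6, 2.3]
grip_width: 0.0358
time_s: 23.98
position: [0.599, 0.0066, 0.0926]
ft_force: [-0.6, 0.3, 2.6]
grip_width: 0.0362
```

```bash
python3 -m pendant '[[[0,0,0],0,0.35],[[0,0,0],0,0.35],[[0,0,0],0,0.35],[[0,0,0],0,0.35]]'; python3 -m pendant '[[[0,0,10],0,0.35],[[0,0,25],0,0.35],[[0,0,40],0,0.35],[[25,0,30],0,0.35],[[30,0,0],0,0.35],[[0,0,0],0,0.35],[[0,0,0],0,0.35],[[0,0,0],0,0.35]]'; python3 - <<'E'
from look import *
s,im,c,P=look('w10')
h=cv2.cvtColor(im,cv2.COLOR_RGB2HSV); H,S,V=[h[...,i] for i in range(3)]
b=(H>4)&(H<18)&(S>150)&(V>80)&(np.hypot(P[...,0]-.599,P[...,1]-.006)<.05); z=np.median(P[b][:,2]);print('lid z',z,b.sum(),rect(c,b,z))
m=(V<70)&(abs(P[...,2]-.117)<.004)&(np.hypot(P[...,0]-.6,P[...,1]-.006)<.09)
T=P[m]*1000; print(len(T),T[:,2].mean(),cv2.minAreaRect(T[:,:2].astype(np.float32)))
k=(H>4)&(H<18)&(S>150)&(V>80)&(np.hypot(P[...,0]-.477,P[...,1]+.057)<.02); print('key z',np.median(P[k][:,2]) if k.any() else None)
sc,_=viewer.get_image('scene'); cv2.imwrite('pics/end.png',np.hstack([cv2.resize(im[...,::-1],(400,300)),cv2.resize(sc[...,::-1],(400,300))]))
E
```

```text
time_s: 24.48
position: [0.5992, 0.0066, 0.0924]
tool_rot: [[-0.999, -0.022, -0.032], [-0.022, 1.0, 0.008], [0.031, 0.009, -0.999]]
ft_force: [0.5, -0.2, 1.0]
grip_width: 0.0574
time_s: 25.48
position: [0.6541, 0.0068, 0.2057]
tool_rot: [[-0.999, -0.022, -0.029], [-0.022, 1.0, 0.007], [0.029, 0.008, -1.0]]
ft_force: [0.7, 0.3, -0.4]
grip_width: 0.0578
25.475 [0.6541 0.0068 0.2057] yaw 91.24 [-0.029  0.007 -1.   ] F [ 0.7  0.3 -0.4] w 0.05779959550664923
lid z 0.12713728803198845 1503 ((598.3602294921875, 5.662773132324219), (35.00088882446289, 35.64818572998047), 1.153503656387329)
2039 116.77140391512299 ((599.0374145507812, 5.8025970458984375), (59.03044509887695, 129.19900512695312), 1.217532992362976)
key z 0.06761452174492416
```

View pics/end.png

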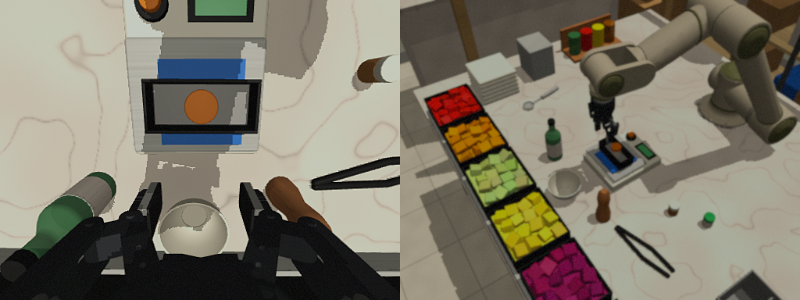

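The jar stands centred in the pan, at (200,107) in the left half of the picture, and the other things are undisturbed. Handing in.

```bash
python3 -c "
from rig import ticket
print(ticket.close_job())"
```

```text
the job is handed in; nothing more can be done
None
```

The job is done and handed in at about 25.5 s of the 72 s allowed; no verdict is reported.

- **Pan:** I gripped it across its width and lowered it in 1 mm steps. The foot went into the hole on the first try, with about 4–5 N on the platter. Its rim reads 116.8 mm above the table against 117 mm when seated, so the foot is home.
- **Tare key:** I pressed it onto its stop, peaking at about 13 N. I then held it there for about 1.4 s at 4–5 N and let it up. The key top reads 67.6 mm, back at its up height.
- **Jar:** It stands upright in the pan, within 1 mm of the pan's centre, set down with about 3–4 N. Its lid top reads 127.1 mm, matching the 127 mm expected for a jar on the pan floor.
- **Other things:** They look undisturbed in the last pictures. I compared by eye and did not re-measure their positions.

**Disagreements:**
- The fixed cameras and the wrist camera differed by about 4 mm in y. I used the wrist camera throughout.
- The tool picked up a tilt of about 1.8° during the fast moves. It did not affect the fits.

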